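# Tip the mixing ball into the open tin under the low shelf

### The job

Lift the long-handled steel scoop by its wooden grip with the mixing ball still in its tray, reach the tray in under the low shelf over the open tin, and tip it sideways so that the ball rolls into the tin, leaving the tin standing there. There is little height between the tin and the board above it: do not bump the shelf or what stands on it, neither with the scoop nor with the robot. Then bring the scoop out and set it down level on the worktop, on its tray and foot as it was, clear of the shelf.

Things in the scene. Friction and masses are not known exactly. Their poses are not given: they have to be found in the camera images.
- scoop_grip (a point): Centre of the scoop's wooden grip, a bar 110 mm long (scoop's x), 16 wide, 22 high, 34 mm above the worktop at the start; take it across its width from above. x points along the handle to the tray, z up. A steel rod joins grip and tray; a cross foot 40 mm wide stands 80 mm behind this point. Scoop about 0.1 kg.
- scoop_tray (a point): Middle of the tray's floor, 165 mm ahead of the grip point in x, 31.5 below it, 2.5 above the underside. Steel trough 34 mm long (x), 77 wide (y): flat floor 24 wide, open wings rising outward at 25 deg, lips 38 mm out, 13 above the floor; end walls, corners 25 above the floor. Tipped about x over 25 deg, either way, the ball rolls off the low lip; 45 deg empties it.
- ball_center (a point): Centre of the steel mixing ball, 20 mm in diameter, 33 g; it starts in the scoop's tray.
- mix_tin: The open tin of bare metal, a cylinder 100 mm in outer diameter, 78 high, wall and bottom 3, loose, 0.25 kg. Origin: centre of its underside, z up. It stands under the shelf in a row with two smaller closed paint tins (60 and 68 mm wide, 55 and 62 high), 115 mm between centres; which of the three places it has varies.
- rack: Low plywood shelf, fixed: a board 130 mm deep (x), 470 wide (y), 18 thick, underside 180 mm above the worktop, on end panels (inner faces 216 mm from the middle); open in front. Origin on the worktop under the board's middle; x points to the back, so the board's front edge is at x = -65 mm. Pots stand on the rear half of its top, up to 62 mm above it.

How it is judged:
By the outcome, as a careful person would: the job done as asked, in the order asked, and still so for the second after the job is handed in, with the robot touching nothing.
It also fails if it takes over 69 s, if anything falls off the work surface, if the arm or the gripper's body presses on something with over 40 N, if the wrist force passes 120 N, or if a joint passes its speed limit or range.

### The arm

A 7-joint arm with a two-finger parallel gripper is mounted at the origin on the work surface; the furniture and walls round the work are solid. World frame = base frame: x ahead of the robot, y to its left, z up, the work surface at z = 0. Lengths are in m, angles in rad, forces in N, time in s.
With the tool pointing down it reaches from about 0.425 to 0.875 m from the base axis. Payload 4.7 kg.
Tool frame: the origin (TCP) lies midway between the tips of the shut fingers; the grasp point (between the pads) lies 19 mm behind it; z points along the fingers, y is the line along which they close (so a half turn about z gives the same grasp; the last joint's range is limited). The gripper opens to 87 mm and grips with 3 to 60 N. Pads are 19 mm wide; open, the fingers measure 117 mm over their backs; the gripper's body (75 mm by 190 mm) begins 51 mm behind the grasp point.
Start: joints at [1.356, 0.321, -0.07, 1.45, 0.023, 1.371, -0.057], TCP at [0.147, -0.633, 0.223] pointing down, gripper open.
Joint ranges: [-2.86, 2.86], [-0.3, 2.09], [-1.38, 1.24], [0.06, 2.45], [-1.56, 4.7], [0.09, 2.05], [-2.69, 2.69]. Speed limits (rad/s): [2.57, 2.57, 3.14, 3.14, 3.14, 3.14, 3.14].

### API

Orientations are given as a rotation vector (axis times angle).
In Python, from bench import ctrl, get_image, calibration gives the robot as it stands.
- The arm moves only by the tool apply_moves, never from a script. Its arguments are lists of equal length, an entry for each row: "dp": the shift along the tool's x, y, z in m, a list of three; "twist": the turn, a rotation vector about the tool's x, y, z in rad, a list of three; "fingers": the closure, from 0 (fully open) to 1 (shut). In form: {"dp": [[dx, dy, dz], ...], "twist": [[ax, ay, az], ...], "fingers": [fingers, ...]}. A call has 1 to 10 rows; each row shifts and turns the commanded pose from where the row before left it, along the tool's axes as they then stand; what a row does not reach is not made up. A row lasts 1/10 s, in which the tool goes at most 50 mm and 8.59 degrees, less where a joint would pass 70% of its speed; a pose out of reach is approached as far as the arm can. A call is refused whole if a number of a shift passes 0.05 or a number of a turn 0.15, either way. A call with a gripper value outside its range is refused whole. The fingers move at their own pace and stop on an object; "newtons" is the grip in N (left out, the last holds). Time passes only in rows, so rows that do not move let the fingers close. It gives the time, the measured TCP pose, the force, the opening and the grip force at its end, in the units of the state.
- ctrl.get_state(): the state, without advancing time (a new reading comes with each control period).
- get_image(name): name is "scene" or "top"; returns the picture (384x512x3 uint8, red, green, blue); there is no depth.
- calibration(name): a dict with "fx", "fy", "cx", "cy" (pixels), "eye" and "attitude" of the camera in the world. Camera axes: x right, y up, looking along -z (the intrinsics and any distortion apply to the point x, -y, -z); pixel columns grow to the right and rows downward; lengths in m; the calibration is good to about 2 mm. A picture is of the moment at which its call begins. calibration takes no time and is no camera call.
- ctrl.close_job(): hands the job in; it is judged then, once.
The state is a dict: "time": time; "joint_positions": joint angles; "qd": joint speeds; "joint_torque": joint torques, N m; "position": TCP position; "tool_rot": TCP orientation; "ft_force": force on the tool from outside, world axes, zero at the start; "torque": the same for the moment, N m; "grip_width": opening from 0.0 (shut) to 1.0 (fully open); "grip_force": force on a finger pad.
Only numpy, scipy, OpenCV 4.12 (cv2) and the standard library are available. Lean on these libraries where they do the work, as an engineer would, in place of code of your own. Each camera call takes 0.05 s, during which the arm holds its last target. There are 200 camera calls.

## Working session

There is one attempt and no reset: what is moved stays moved. The work goes in short steps, Python scripts to look and compute and a tool call to move; the robot and the scene stay as the last step left them, time stands still between calls to the robot, and variables do not carry over. Pictures are saved under pics/ and viewed, at most 10 in all, crops included, and the job is handed in when it is done.

Besides the shell and the picture viewer there is one more tool, called after "Request:" as a command line: name --argument value ..., lists and objects as JSON in quotes. apply_moves: Moves the arm, as the interface text tells. Its arguments: {"type":"object","properties":{"dp":{"type":"array"},"twist":{"type":"array"},"fingers":{"type":"array"},"newtons":{"type":"number"}},"required":["dp","twist","fingers"]}

```bash
mkdir -p pics; ls; python3 - <<'E'
from bench import ctrl, get_image, calibration
import cv2
for n in ("scene","top"):
    cv2.imwrite(f"pics/{n}0.png",cv2.cvtColor(get_image(n),cv2.COLOR_RGB2BGR)); print(n,calibration(n))
print(ctrl.get_state())
E
```

```text
pics
scene {'fx': 450.8051312616288, 'fy': 450.8051312616288, 'cx': 250.73954684832836, 'cy': 188.15066429057376, 'eye': array([-0.03726657,  1.08235921,  0.67480195]), 'attitude': array([ 0.3818724 , -1.36713179, -2.26676736])}
top {'fx': 401.7479149413475, 'fy': 401.7479149413475, 'cx': 247.27114185974204, 'cy': 193.1304252752412, 'eye': array([0.09507417, 0.08758288, 1.0923608 ]), 'attitude': array([ 0.33307491, -0.32162266, -1.46494834])}
{'time': 0.1, 'joint_positions': array([ 1.35610166,  0.32173815, -0.07007293,  1.45152776,  0.02263319,
        1.37082344, -0.05692622]), 'qd': array([ 0.00178844,  0.00016627,  0.00051338, -0.00208635, -0.00021509,
       -0.00031608,  0.00069402]), 'joint_torque': array([ 7.85906559e-04, -4.92570913e+01, -4.05835602e-01, -3.13398778e+01,
       -6.43277331e-02,  3.94712971e-02,  6.31667535e-05]), 'position': array([ 0.14724456, -0.63259761,  0.22159045]), 'tool_rot': array([-3.11939040e+00, -3.58409290e-01,  5.08009556e-04]), 'ft_force': array([-0.29618762,  0.50254782,  0.06233259]), 'torque': array([-0.03722332,  0.01404399,  0.00327703]), 'grip_force': 0.0, 'grip_width': 0.9952816778773099}
```

View pics/scene0.png

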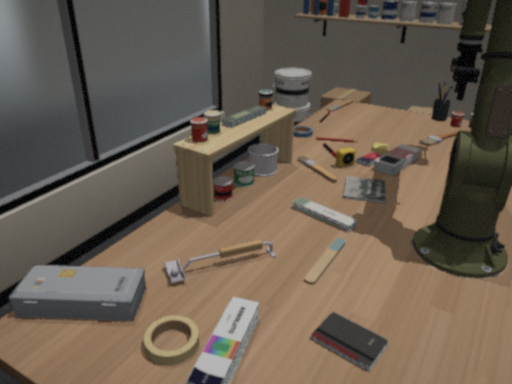

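View pics/top0.png

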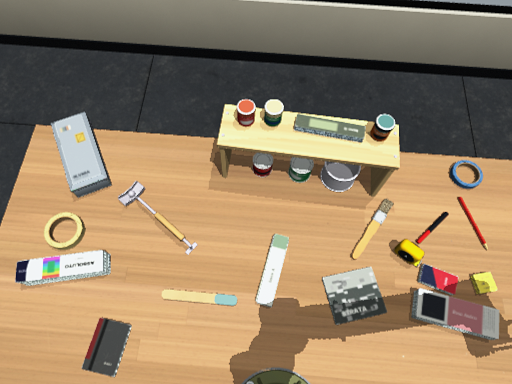

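The scene view shows the scoop (tray about 175,270, grip 240,249, foot 270,250) and the tin under the shelf at (263,158). In the top view the tray is at (130,194), the grip about (168,222), the foot (192,248), the tin (340,175) in the right-hand place, and the board spans (218,148) to (398,163).

```bash
cat > h.py <<'E'
import numpy as np, cv2
from scipy.spatial.transform import Rotation as R
from bench import ctrl, get_image, calibration
def ray(n,u,v):
    c=calibration(n); d=R.from_rotvec(c['attitude']).apply([(u-c['cx'])/c['fx'],-(v-c['cy'])/c['fy'],-1]); return np.array(c['eye']),d
def plane(n,u,v,z):
    e,d=ray(n,u,v); return e+d*(z-e[2])/d[2]
def proj(n,p):
    c=calibration(n); q=R.from_rotvec(c['attitude']).inv().apply(np.array(p)-c['eye']); return np.array([c['cx']-c['fx']*q[0]/q[2], c['cy']+c['fy']*q[1]/q[2]])
def tri(a,b):
    (e1,d1),(e2,d2)=ray('scene',*a),ray('top',*b); s=np.linalg.lstsq(np.c_[d1,-d2],e2-e1,rcond=None)[0]
    p,q=e1+s[0]*d1,e2+s[1]*d2; return (p+q)/2,np.linalg.norm(p-q)
E
python3 - <<'E'
from h import *
np.set_printoptions(precision=4,suppress=True)
for nm,u,v,z in [("tray",130,194,.01),("grip",168,222,.04),("foot",192,248,.02),("boardFL",218,149,.198),("boardFR",398,164,.198),("boardBL",222,105,.198),("boardBR",400,127,.198),("tin",340,172,.078)]:
    print(nm,plane("top",u,v,z))
t=cv2.imread("pics/top0.png"); s=cv2.imread("pics/scene0.png")
cv2.imwrite("pics/c1.png",np.vstack([cv2.resize(t[170:262,105:215],(800,None) if 0 else (704,589))[:295*2]])[:600])
a=cv2.resize(t[95:205,205:415],(798,418),interpolation=cv2.INTER_CUBIC)
cv2.imwrite("pics/c2.png",a)
E
```

```text
tray [0.5483 0.4595 0.01  ]
grip [0.4606 0.3275 0.04  ]
foot [0.3978 0.2541 0.02  ]
boardFL [0.6132 0.1957 0.198 ]
boardFR [ 0.6086 -0.2629  0.198 ]
boardBL [0.7505 0.2    0.198 ]
boardBR [ 0.721  -0.2764  0.198 ]
tin [ 0.6374 -0.1431  0.078 ]
```

View pics/c1.png

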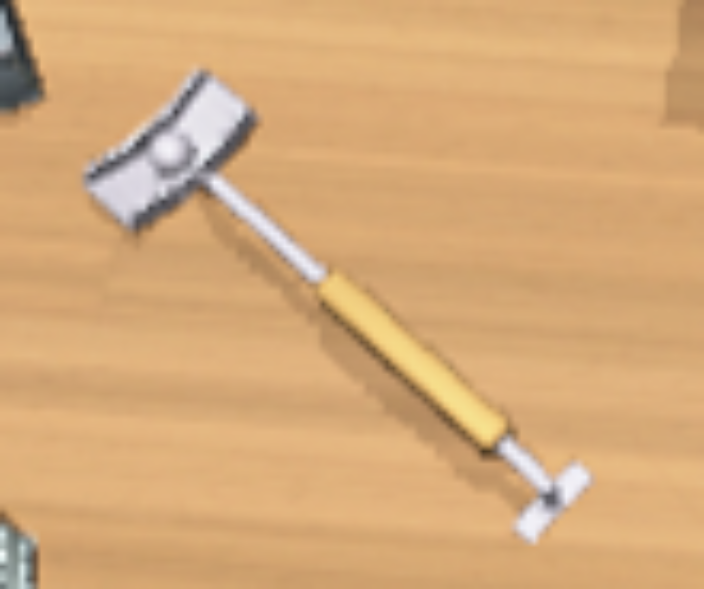

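View pics/c2.png

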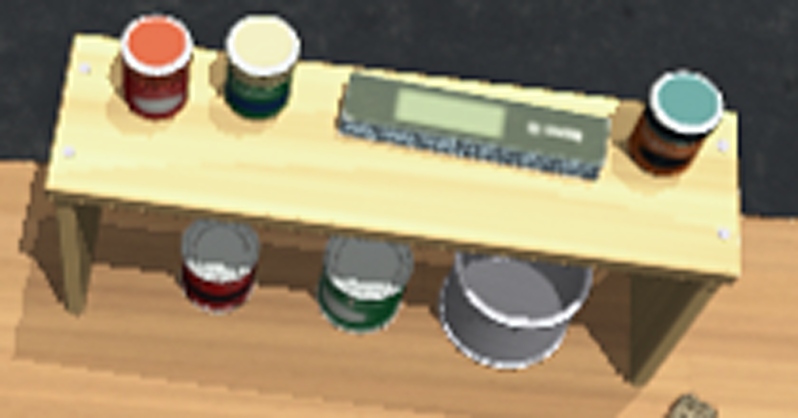

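```bash
python3 - <<'E'
from h import *
np.set_printoptions(precision=4,suppress=True)
t=cv2.imread("pics/top0.png"); s=cv2.imread("pics/scene0.png")
def grip(im,x0,y0,x1,y1):
    h=cv2.cvtColor(im,cv2.COLOR_BGR2HSV)[y0:y1,x0:x1]
    b=cv2.cvtColor(im,cv2.COLOR_BGR2LAB)[y0:y1,x0:x1].astype(float)
    m=(h[...,1]>np.median(h[...,1])+25).astype(np.uint8)
    n,l,st,c=cv2.connectedComponentsWithStats(m); k=1+np.argmax(st[1:,4]); 
    r=cv2.minAreaRect(cv2.findContours((l==k).astype(np.uint8),0,1)[0][0]); return c[k]+[x0,y0],st[k,4],r[1],r[2]
print(grip(t,145,205,192,245)); print(grip(s,210,235,275,265))
f=lambda u,v,z:plane("top",105+u/6.4-.42,170+v/6.4-.42,z)
print("grip ends",f(333,281,.045),f(500,435,.045), "foot",f(552,500,.02)," ball",f(170,148,.022+.0),"lips",f(230,95,.016),f(112,205,.016))
g=lambda u,v,z:plane("top",205+u/3.8-.37,95+v/3.8-.37,z)
for p in [(48,190),(740,277),(75,33),(738,112)]: print("board",g(*p,.198))
print("red",g(221,242,.055),"green",g(370,262,.062),"tin rim front",g(517,325,.078),"rimL",g(456,265,.078),"rimR",g(592,268,.078),"base front",g(510,366,0))
cv2.imwrite("pics/c3.png",cv2.resize(s[105:210,170:310],(800,600),interpolation=cv2.INTER_CUBIC))
E
```

```text
(array([162.5, 223.5]), np.int32(2), (1.4142135381698608, 0.0), -135.0)
(array([260. , 245.5]), np.int32(2), (1.0, 0.0), -90.0)
grip ends [0.4812 0.3619 0.045 ] [0.4177 0.2794 0.045 ] foot [0.3983 0.2575 0.02  ]  ball [0.5476 0.4529 0.022 ] lips [0.579  0.4327 0.016 ] [0.52   0.4754 0.016 ]
board [0.6259 0.1991 0.198 ]
board [ 0.5987 -0.2656  0.198 ]
board [0.7566 0.1942 0.198 ]
board [ 0.73  -0.274  0.198]
red [0.6758 0.0782 0.055 ] green [ 0.6642 -0.0367  0.062 ] tin rim front [ 0.6116 -0.1447  0.078 ] rimL [ 0.6583 -0.0995  0.078 ] rimR [ 0.6645 -0.2019  0.078 ] base front [ 0.6148 -0.1565  0.    ]
```

View pics/c3.png

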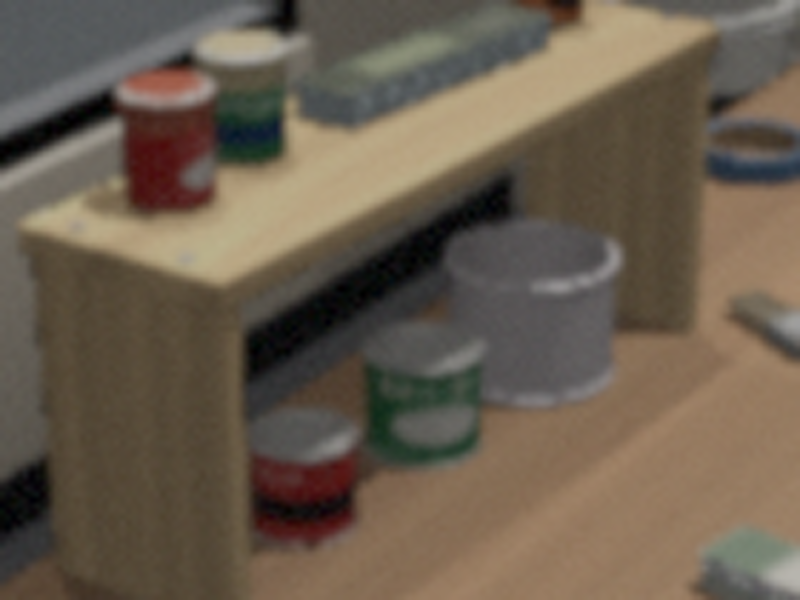

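The crop confirms that the open tin stands furthest right, with its rim centred on about (535,258) in the crop. Rack yaw is about -3.3°. The tin is at (0.661,-0.151) and its rim width checks at 102 mm. The grip is at (0.448,0.321) with yaw 52.7°. On the way I'll try the tilt empty at the tipping spot.

```bash
cat >> h.py <<'E'
def plan(p,yaw,tilt=0,n=10,start=None):
    s=ctrl.get_state(); P=np.array(s['position']); A=R.from_rotvec(s['tool_rot'])
    if start is not None: P,A=np.array(start[0]),start[1]
    B=R.from_euler('z',yaw,degrees=True)*R.from_euler('x',180+tilt,degrees=True)
    w=(A.inv()*B).as_rotvec()/n; S=R.from_rotvec(w); d=(np.array(p)-P)/n
    dp=[]
    for i in range(n): dp.append([round(float(x),4) for x in A.inv().apply(d)]); A=A*S
    print("max",np.abs(dp).max(),"dp",dp,"twist",[round(float(x),4) for x in w])
    return p,B
def st():
    s=ctrl.get_state(); A=R.from_rotvec(s['tool_rot']); X=A.as_matrix()
    print(round(float(s['time']),2),np.round(s['position'],4),"yaw",round(float(np.degrees(np.arctan2(X[1,0],X[0,0]))),2),"z",np.round(X[:,2],3),"q",np.round(s['joint_positions'],2),"F",np.round(s['ft_force'],1),"grip",round(float(s['grip_width']),3),round(float(s['grip_force']),1))
E
python3 -c "
from h import *
st(); a=plan([.33,-.36,.25],5,0,8); plan([.498,-.102,.25],-3,0,8,a)"
```

```text
0.1 [ 0.1472 -0.6326  0.2216] yaw 13.11 z [-0.001  0.002 -1.   ] q [ 1.36  0.32 -0.07  1.45  0.02  1.37 -0.06] F [-0.3  0.5  0.1] grip 0.995 0.0
max 0.0315 dp [[0.03, -0.028, -0.0035], [0.0295, -0.0285, -0.0035], [0.029, -0.0291, -0.0035], [0.0284, -0.0296, -0.0035], [0.0279, -0.0301, -0.0035], [0.0274, -0.0305, -0.0035], [0.0268, -0.031, -0.0035], [0.0263, -0.0315, -0.0035]] twist [-0.0002, 0.0, 0.0177]
max 0.033 dp [[0.0237, -0.0303, -0.0], [0.0232, -0.0307, -0.0], [0.0227, -0.0311, -0.0], [0.0221, -0.0315, -0.0], [0.0216, -0.0319, -0.0], [0.021, -0.0323, -0.0], [0.0204, -0.0326, -0.0], [0.0199, -0.033, -0.0]] twist [-0.0, -0.0, 0.0175]
```

Request:
apply_moves --dp '[[0.03, -0.028, -0.0035], [0.0295, -0.0285, -0.0035], [0.029, -0.029, -0.0035], [0.0285, -0.0295, -0.0035], [0.028, -0.03, -0.0035], [0.0275, -0.0305, -0.0035], [0.027, -0.031, -0.0035], [0.0265, -0.0315, -0.0035]]' --twist '[[0, 0, 0.0177], [0, 0, 0.0177], [0, 0, 0.0177], [0, 0, 0.0177], [0, 0, 0.0177], [0, 0, 0.0177], [0, 0, 0.0177], [0, 0, 0.0177]]' --fingers '[0, 0, 0, 0, 0, 0, 0, 0]'

```text
time: 0.9
position: [0.3314, -0.3589, 0.2504]
tool_rot: [-3.139, -0.136, 0.001]
ft_force: [1.1, 0.4, -0.4]
grip_width: 0.997
grip_force: 0.0
```

Request:
apply_moves --dp '[[0.0235, -0.0305, 0], [0.023, -0.0305, 0], [0.0225, -0.031, 0], [0.022, -0.0315, 0], [0.0215, -0.032, 0], [0.021, -0.0325, 0], [0.0205, -0.0325, 0], [0.02, -0.033, 0], [0, 0, 0]]' --twist '[[0, 0, 0.0175], [0, 0, 0.0175], [0, 0, 0.0175], [0, 0, 0.0175], [0, 0, 0.0175], [0, 0, 0.0175], [0, 0, 0.0175], [0, 0, 0.0175], [0, 0, 0]]' --fingers '[0, 0, 0, 0, 0, 0, 0, 0, 0]'

```text
time: 1.8
position: [0.5005, -0.0961, 0.2505]
tool_rot: [-3.138, 0.068, -0.002]
ft_force: [0.1, 0.6, 0.4]
grip_width: 1.0
grip_force: 0.0
```

Request:
apply_moves --dp '[[0, 0, 0], [0, 0, 0], [0, 0, 0], [0, 0, 0], [0, 0, 0], [0, 0, 0], [0, 0, 0], [0, 0, 0], [0, 0, 0]]' --twist '[[0.1, 0, 0], [0.1, 0, 0], [0.1, 0, 0], [0.1, 0, 0], [0.1, 0, 0], [0.1, 0, 0], [0.1, 0, 0], [0.1, 0, 0], [0, 0, 0]]' --fingers '[0, 0, 0, 0, 0, 0, 0, 0, 0]'

```text
time: 2.7
position: [0.4968, -0.106, 0.2473]
tool_rot: [-2.338, 0.072, -0.023]
ft_force: [-0.5, -0.3, -0.9]
grip_width: 0.998
grip_force: 0.0
```

```bash
python3 -c "
from h import *
st()"
```

```text
2.7 [ 0.4968 -0.106   0.2473] yaw -3.38 z [ 0.039  0.718 -0.695] q [ 1.02  0.33 -0.49  1.65 -0.55  1.6  -1.01] F [-0.5 -0.3 -0.9] grip 0.998 0.0
```

```bash
python3 -c "
from h import *
B=R.from_euler('z',-3,degrees=True)*R.from_euler('x',180,degrees=True)
plan([.448,.321,.13],52.7,0,13,([.498,-.10,.25],B))"
```

```text
max 0.0326 dp [[-0.0055, -0.0321, 0.0092], [-0.0031, -0.0325, 0.0092], [-0.0007, -0.0326, 0.0092], [0.0018, -0.0326, 0.0092], [0.0042, -0.0323, 0.0092], [0.0066, -0.0319, 0.0092], [0.009, -0.0314, 0.0092], [0.0113, -0.0306, 0.0092], [0.0135, -0.0297, 0.0092], [0.0157, -0.0286, 0.0092], [0.0178, -0.0273, 0.0092], [0.0198, -0.0259, 0.0092], [0.0217, -0.0244, 0.0092]] twist [0.0, 0.0, -0.0748]
```

Request:
apply_moves --dp '[[0, 0, 0], [0, 0, 0], [0, 0, 0], [0, 0, 0], [0, 0, 0], [0, 0, 0], [0, 0, 0], [0, 0, 0], [0, 0, 0]]' --twist '[[-0.1, 0, 0], [-0.1, 0, 0], [-0.1, 0, 0], [-0.1, 0, 0], [-0.1, 0, 0], [-0.1, 0, 0], [-0.1, 0, 0], [-0.1, 0, 0], [0, 0, 0]]' --fingers '[0, 0, 0, 0, 0, 0, 0, 0, 0]'

```text
time: 3.6
position: [0.4992, -0.0975, 0.2523]
tool_rot: [3.138, -0.068, 0.006]
ft_force: [-0.5, 0.6, -0.4]
grip_width: 0.997
grip_force: 0.0
```

Request:
apply_moves --dp '[[-0.0055, -0.032, 0.009], [-0.003, -0.0325, 0.009], [-0.0005, -0.0325, 0.009], [0.002, -0.0325, 0.009], [0.004, -0.0325, 0.009], [0.0065, -0.032, 0.009], [0.009, -0.0315, 0.009]]' --twist '[[0, 0, -0.0748], [0, 0, -0.0748], [0, 0, -0.0748], [0, 0, -0.0748], [0, 0, -0.0748], [0, 0, -0.0748], [0, 0, -0.0748]]' --fingers '[0, 0, 0, 0, 0, 0, 0]'

```text
time: 4.3
position: [0.4718, 0.1245, 0.1875]
tool_rot: [-3.054, -0.735, -0.001]
ft_force: [0.6, -0.2, 1.0]
grip_width: 1.004
grip_force: 0.0
```

Request:
apply_moves --dp '[[0.0115, -0.0305, 0.009], [0.0135, -0.0295, 0.009], [0.0155, -0.0285, 0.009], [0.018, -0.0275, 0.009], [0.02, -0.026, 0.009], [0.0215, -0.0245, 0.009], [0, 0, 0], [0, 0, 0]]' --twist '[[0, 0, -0.0748], [0, 0, -0.0748], [0, 0, -0.0748], [0, 0, -0.0748], [0, 0, -0.0748], [0, 0, -0.0748], [0, 0, 0], [0, 0, 0]]' --fingers '[0, 0, 0, 0, 0, 0, 0, 0]'

```text
time: 5.1
position: [0.4489, 0.3182, 0.1331]
tool_rot: [-2.815, -1.394, 0.002]
ft_force: [0.2, -0.6, 0.4]
grip_width: 1.002
grip_force: 0.0
```

```bash
python3 -c "
from h import *
st(); plan([.448,.321,.017],52.7,0,6)
im=get_image('top'); cv2.imwrite('pics/top1.png',cv2.resize(cv2.cvtColor(im,cv2.COLOR_RGB2BGR)[160:270,90:230],(800,600)))
print(proj('top',[.448,.321,.045]),proj('top',[.448,.321,.13]))"
```

```text
5.1 [0.4489 0.3182 0.1331] yaw 52.68 z [-0.002 -0.    -1.   ] q [ 0.19  0.32 -0.99  1.79  0.28  1.19 -1.53] F [ 0.2 -0.6  0.4] grip 1.002 0.0
max 0.0194 dp [[0.0003, -0.0004, 0.0194], [0.0003, -0.0004, 0.0194], [0.0003, -0.0004, 0.0194], [0.0003, -0.0004, 0.0194], [0.0003, -0.0004, 0.0194], [0.0003, -0.0004, 0.0194]] twist [-0.0002, 0.0002, -0.0]
[169.28582103 225.85108938] [163.72156908 214.71783636]
```

View pics/top1.png

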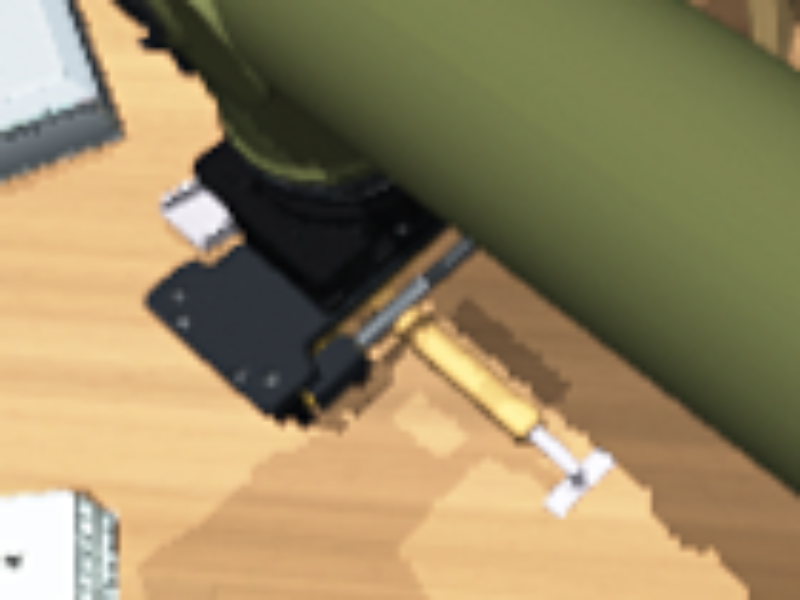

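The open gripper straddles the wooden grip, which runs on from it to (530,420) in the crop, and the handle direction matches. Descending and gripping.

Request:
apply_moves --dp '[[0, 0, 0.025], [0, 0, 0.025], [-0.001, -0.0015, 0.025], [0, -0.0015, 0.02], [0, 0, 0.015], [0, 0, 0.006], [0, 0, 0], [0, 0, 0]]' --twist '[[0, 0, 0], [0, 0, 0], [0, 0, 0], [0, 0, 0], [0, 0, 0], [0, 0, 0], [0, 0, 0], [0, 0, 0]]' --fingers '[0, 0, 0, 0, 0, 0, 0, 0]'

```text
time: 5.95
position: [0.4468, 0.3198, 0.0184]
tool_rot: [2.816, 1.393, 0.002]
ft_force: [-0.4, -1.0, -0.2]
grip_width: 1.002
grip_force: 0.0
```

```bash
python3 -c "
from h import *
st()"
```

```text
5.95 [0.4468 0.3198 0.0184] yaw 52.65 z [ 0.001  0.001 -1.   ] q [ 0.09  0.46 -0.9   1.89  0.43  1.   -1.65] F [-0.4 -1.  -0.2] grip 1.002 0.0
```

Request:
apply_moves --dp '[[0, 0, 0.002], [0, 0, 0], [0, 0, 0], [0, 0, 0], [0, 0, 0], [0, 0, 0], [0, 0, 0], [0, 0, 0], [0, 0, 0], [0, 0, 0]]' --twist '[[0, 0, 0], [0, 0, 0], [0, 0, 0], [0, 0, 0], [0, 0, 0], [0, 0, 0], [0, 0, 0], [0, 0, 0], [0, 0, 0], [0, 0, 0]]' --fingers '[0.3, 0.5, 0.6, 0.7, 0.75, 0.8, 0.9, 1, 1, 1]' --newtons 10

```text
time: 6.95
position: [0.446, 0.3196, 0.0155]
tool_rot: [2.815, 1.394, -0.0]
ft_force: [-0.3, -1.0, -0.1]
grip_width: 0.181
grip_force: 10.0
```

Request:
apply_moves --dp '[[0, 0, 0], [0, 0, 0], [0, 0, -0.003], [0, 0, -0.006], [0, 0, -0.01], [0, 0, -0.015], [0, 0, -0.01], [0, 0, -0.006], [0, 0, 0], [0, 0, 0]]' --twist '[[0, 0, 0], [0, 0, 0], [0, 0, 0], [0, 0, 0], [0, 0, 0], [0, 0, 0], [0, 0, 0], [0, 0, 0], [0, 0, 0], [0, 0, 0]]' --fingers '[1, 1, 1, 1, 1, 1, 1, 1, 1, 1]' --newtons 45

```text
time: 7.95
position: [0.446, 0.3194, 0.0655]
tool_rot: [2.815, 1.394, -0.0]
ft_force: [1.2, -0.3, -1.9]
grip_width: 0.177
grip_force: 45.0
```

```bash
python3 -c "
from h import *
st()
im=get_image('scene'); cv2.imwrite('pics/s1.png',cv2.resize(cv2.cvtColor(im,cv2.COLOR_RGB2BGR)[200:305,140:280],(800,600)))
a=plan([.445,.2,.13],30,0,8); a=plan([.425,.03,.145],10,0,8,a);plan([.408,-.0978,.122],-3,0,8,a)"
```

```text
7.95 [0.446  0.3194 0.0655] yaw 52.68 z [ 0. -0. -1.] q [ 0.14  0.39 -0.95  1.86  0.36  1.08 -1.6 ] F [ 1.2 -0.3 -1.9] grip 0.177 45.0
max 0.0125 dp [[-0.0119, 0.009, -0.0081], [-0.0115, 0.0095, -0.0081], [-0.011, 0.0101, -0.0081], [-0.0105, 0.0106, -0.0081], [-0.0099, 0.0111, -0.0081], [-0.0094, 0.0116, -0.0081], [-0.0088, 0.0121, -0.0081], [-0.0082, 0.0125, -0.0081]] twist [0.0, 0.0001, 0.0495]
max 0.0202 dp [[-0.0128, 0.0172, -0.0019], [-0.012, 0.0177, -0.0019], [-0.0112, 0.0182, -0.0019], [-0.0104, 0.0187, -0.0019], [-0.0096, 0.0191, -0.0019], [-0.0088, 0.0195, -0.0019], [-0.0079, 0.0199, -0.0019], [-0.007, 0.0202, -0.0019]] twist [0.0, -0.0, 0.0436]
max 0.016 dp [[-0.0049, 0.0154, 0.0029], [-0.0044, 0.0155, 0.0029], [-0.004, 0.0156, 0.0029], [-0.0035, 0.0157, 0.0029], [-0.0031, 0.0158, 0.0029], [-0.0026, 0.0159, 0.0029], [-0.0022, 0.016, 0.0029], [-0.0017, 0.016, 0.0029]] twist [-0.0, -0.0, 0.0284]
```

View pics/s1.png

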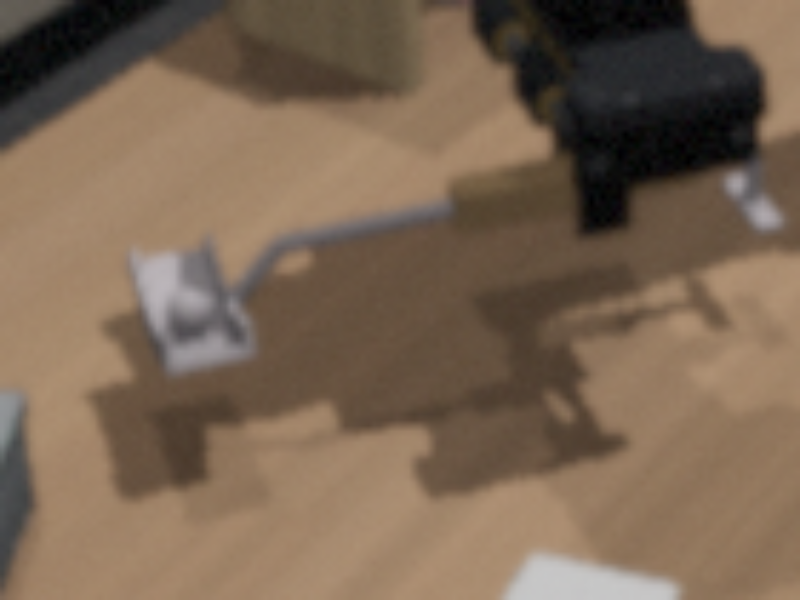

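The scoop hangs level with the ball in the tray at (190,310) in the crop. I'll carry it clear in front of the end panel.

```bash
python3 -c "
from h import *
a=plan([.40,.25,.13],20,0,9); a=plan([.415,.1,.125],3,0,9,a);plan([.43,-.0988,.122],-3,0,10,a)"
```

```text
max 0.0092 dp [[-0.0092, 0.0006, -0.0072], [-0.0091, 0.0012, -0.0072], [-0.009, 0.0018, -0.0072], [-0.0089, 0.0024, -0.0072], [-0.0087, 0.0029, -0.0072], [-0.0085, 0.0035, -0.0072], [-0.0083, 0.004, -0.0072], [-0.008, 0.0045, -0.0072], [-0.0077, 0.005, -0.0072]] twist [0.0, 0.0001, 0.0634]
max 0.0167 dp [[-0.0041, 0.0162, 0.0006], [-0.0036, 0.0164, 0.0006], [-0.0031, 0.0165, 0.0006], [-0.0025, 0.0166, 0.0006], [-0.002, 0.0166, 0.0006], [-0.0014, 0.0167, 0.0006], [-0.0009, 0.0167, 0.0006], [-0.0003, 0.0167, 0.0006], [0.0002, 0.0167, 0.0006]] twist [-0.0, -0.0, 0.033]
max 0.0199 dp [[0.0005, 0.0199, 0.0003], [0.0007, 0.0199, 0.0003], [0.0009, 0.0199, 0.0003], [0.0011, 0.0199, 0.0003], [0.0013, 0.0199, 0.0003], [0.0015, 0.0199, 0.0003], [0.0017, 0.0199, 0.0003], [0.0019, 0.0198, 0.0003], [0.0021, 0.0198, 0.0003], [0.0023, 0.0198, 0.0003]] twist [0.0, -0.0, 0.0105]
```

Request:
apply_moves --dp '[[-0.0045, 0.0005, -0.0036], [-0.009, 0.001, -0.0072], [-0.009, 0.0015, -0.0072], [-0.009, 0.0025, -0.0072], [-0.0085, 0.003, -0.0072], [-0.0085, 0.0035, -0.0072], [-0.0085, 0.004, -0.0072], [-0.008, 0.0045, -0.0072], [-0.008, 0.005, -0.0072], [-0.004, 0.0025, -0.0036]]' --twist '[[0, 0, 0.032], [0, 0, 0.0634], [0, 0, 0.0634], [0, 0, 0.0634], [0, 0, 0.0634], [0, 0, 0.0634], [0, 0, 0.0634], [0, 0, 0.0634], [0, 0, 0.0634], [0, 0, 0.032]]' --fingers '[1, 1, 1, 1, 1, 1, 1, 1, 1, 1]'

```text
time: 9.0
position: [0.4014, 0.2486, 0.1306]
tool_rot: [3.094, 0.539, 0.0]
ft_force: [0.3, -0.4, -2.4]
grip_width: 0.179
grip_force: 45.0
```

Request:
apply_moves --dp '[[-0.002, 0.008, 0.0005], [-0.0035, 0.0165, 0.0005], [-0.003, 0.0165, 0.0005], [-0.0025, 0.0165, 0.0005], [-0.002, 0.0165, 0.0005], [-0.0015, 0.0165, 0.0005], [-0.001, 0.0165, 0.0005], [-0.0005, 0.0165, 0.0005], [0, 0.0165, 0.0005], [0, 0.008, 0]]' --twist '[[0, 0, 0.0165], [0, 0, 0.033], [0, 0, 0.033], [0, 0, 0.033], [0, 0, 0.033], [0, 0, 0.033], [0, 0, 0.033], [0, 0, 0.033], [0, 0, 0.033], [0, 0, 0.0165]]' --fingers '[1, 1, 1, 1, 1, 1, 1, 1, 1, 1]'

```text
time: 10.0
position: [0.4182, 0.0988, 0.1257]
tool_rot: [3.14, 0.074, -0.001]
ft_force: [0.3, -0.1, -0.9]
grip_width: 0.174
grip_force: 45.0
```

```bash
python3 -c "
from h import *
st(); plan([.43,-.0988,.122],-3,0,10)"
```

```text
10.0 [0.4182 0.0988 0.1257] yaw 2.71 z [-0.    -0.001 -1.   ] q [ 0.5  -0.06 -0.76  2.07 -0.05  1.12 -1.76] F [ 0.3 -0.1 -0.9] grip 0.174 45.0
max 0.0198 dp [[0.0002, 0.0198, 0.0004], [0.0004, 0.0198, 0.0004], [0.0006, 0.0198, 0.0004], [0.0008, 0.0198, 0.0004], [0.001, 0.0198, 0.0004], [0.0012, 0.0198, 0.0004], [0.0014, 0.0197, 0.0004], [0.0016, 0.0197, 0.0004], [0.0018, 0.0197, 0.0004], [0.002, 0.0197, 0.0004]] twist [0.0001, 0.0, 0.01]
```

Request:
apply_moves --dp '[[0, 0.01, 0.0005], [0.0005, 0.0195, 0.0005], [0.0005, 0.021, 0.0005], [0.001, 0.022, 0.0005], [0.001, 0.022, 0.0005], [0.0015, 0.022, 0.0005], [0.0015, 0.022, 0.0005], [0.0015, 0.022, 0.0005], [0.0015, 0.021, 0], [0.002, 0.015, 0]]' --twist '[[0, 0, 0.01], [0, 0, 0.01], [0, 0, 0.01], [0, 0, 0.01], [0, 0, 0.01], [0, 0, 0.01], [0, 0, 0.01], [0, 0, 0.01], [0, 0, 0.01], [0, 0, 0.01]]' --fingers '[1, 1, 1, 1, 1, 1, 1, 1, 1, 1]'

```text
time: 11.0
position: [0.4299, -0.0969, 0.1218]
tool_rot: [3.141, -0.078, -0.0]
ft_force: [0.7, 0.3, -0.9]
grip_width: 0.18
grip_force: 45.0
```

Request:
apply_moves --dp '[[0, 0.002, 0], [0, 0, 0]]' --twist '[[0, 0, 0], [0, 0, 0]]' --fingers '[1, 1]'

```text
time: 11.2
position: [0.4299, -0.0971, 0.1217]
tool_rot: [-3.14, 0.076, 0.0]
ft_force: [0.8, 0.8, -1.2]
grip_width: 0.181
grip_force: 45.0
```

```bash
python3 -c "
from h import *
st(); plan([.4983,-.1025,.122],-3,0,6)
im=get_image('top'); im2=get_image('scene')
cv2.imwrite('pics/t2.png',cv2.cvtColor(np.vstack([cv2.resize(im[120:220,200:400],(600,300)),cv2.resize(im2[110:210,170:370],(600,300))]),cv2.COLOR_RGB2BGR))"
```

```text
11.2 [ 0.4299 -0.0971  0.1217] yaw -2.78 z [-0.     0.001 -1.   ] q [ 0.69 -0.03 -0.52  2.05 -0.02  1.11 -1.44] F [ 0.8  0.8 -1.2] grip 0.181 45.0
max 0.0114 dp [[0.0114, 0.0003, -0.0], [0.0114, 0.0003, -0.0], [0.0114, 0.0003, -0.0], [0.0114, 0.0003, -0.0], [0.0114, 0.0003, -0.0], [0.0114, 0.0003, -0.0]] twist [-0.0001, 0.0, 0.0006]
```

View pics/t2.png

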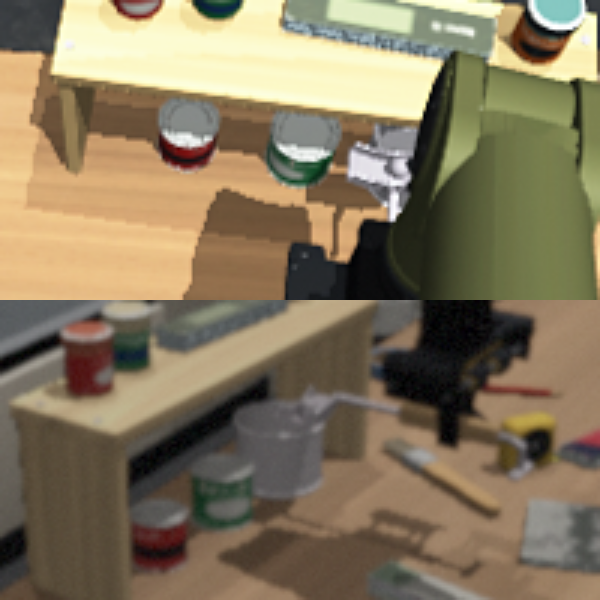

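The top view shows the scoop level in front of the tin with the ball aboard at (398,170). In the scene view the tray is above rim height and below the board. Reaching in.

Request:
apply_moves --dp '[[0.005, 0, 0], [0.01, 0.0005, 0], [0.0125, 0.0005, 0], [0.0125, 0.0005, 0], [0.0125, 0.0005, 0], [0.01, 0, 0], [0.006, 0, 0], [0, 0, 0], [0, 0, 0]]' --twist '[[0, 0, 0], [0, 0, 0], [0, 0, 0], [0, 0, 0], [0, 0, 0], [0, 0, 0], [0, 0, 0], [0, 0, 0], [0, 0, 0]]' --fingers '[1, 1, 1, 1, 1, 1, 1, 1, 1]'

```text
time: 12.2
position: [0.4979, -0.1028, 0.1216]
tool_rot: [-3.14, 0.076, 0.002]
ft_force: [-0.5, 0.4, -1.5]
grip_width: 0.18
grip_force: 45.0
```

```bash
python3 -c "
from h import *
st(); print(plane('top',332.5,176.5,.119)) # ball before reaching in, expect .595,-.105
im2=get_image('scene')
cv2.imwrite('pics/s3.png',cv2.cvtColor(cv2.resize(im2[130:190,220:300],(800,600)),cv2.COLOR_RGB2BGR))"
```

```text
12.2 [ 0.4979 -0.1028  0.1216] yaw -2.78 z [-0.001  0.    -1.   ] q [ 0.65  0.13 -0.53  1.91  0.07  1.12 -1.53] F [-0.5  0.4 -1.5] grip 0.18 45.0
[ 0.59996953 -0.11329151  0.119     ]
```

View pics/s3.png

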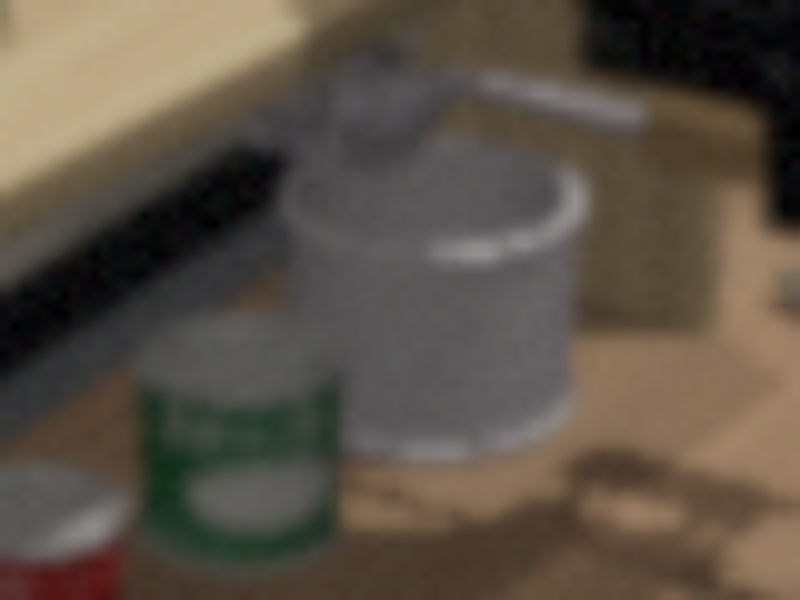

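```bash
python3 -c "
from h import *
print(plane('scene',263.3,149.3,.078)); f=lambda p:(proj('scene',p)-[220,130])*10
print(f([.661,-.151,.078]),f([.6627,-.1108,.108]),f([.6627-.0165,-.1108,.108+.02]),f([.6627+.0165,-.1108,.108+.02]))"
```

```text
[ 0.6601355  -0.14707498  0.078     ]
[436.55559025 188.63167152] [372.7286761  143.98953153] [416.74962812  97.06203937] [330.11069363  77.62933258]
```

The tin centre is (0.660,-0.148) from this view and agrees with the first estimate. The tray sits above the opening near (380,120) in the crop, clear of rim and board. Tipping to the right, slowly at first.

Request:
apply_moves --dp '[[0, 0, 0], [0, 0, 0], [0, 0, 0], [0, 0, 0], [0, 0, 0], [0, 0, 0], [0, 0, 0]]' --twist '[[0.04, 0, 0], [0.07, 0, 0], [0.07, 0, 0], [0.06, 0, 0], [0.06, 0, 0], [0.05, 0, 0], [0.05, 0, 0]]' --fingers '[1, 1, 1, 1, 1, 1, 1]'

```text
time: 12.95
position: [0.4978, -0.1034, 0.122]
tool_rot: [-2.74, 0.067, -0.014]
ft_force: [0.5, -0.5, -0.9]
grip_width: 0.182
grip_force: 45.0
```

```bash
python3 -c "
from h import *
st()"
```

```text
12.95 [ 0.4978 -0.1034  0.122 ] yaw -2.82 z [ 0.019  0.39  -0.921] q [ 0.85  0.25 -0.49  1.84 -0.28  1.22 -1.13] F [ 0.5 -0.5 -0.9] grip 0.182 45.0
```

Request:
apply_moves --dp '[[0, 0, 0], [0, 0, 0], [0, 0, 0], [0, 0, 0], [0, 0, 0], [0, 0, 0], [0, 0, 0], [0, 0, 0], [0, 0, 0], [0, 0, 0]]' --twist '[[0.05, 0, 0], [0.05, 0, 0], [0.05, 0, 0], [0.05, 0, 0], [0.06, 0, 0], [0.06, 0, 0], [0.06, 0, 0], [0.03, 0, 0], [0, 0, 0], [0, 0, 0]]' --fingers '[1, 1, 1, 1, 1, 1, 1, 1, 1, 1]'

```text
time: 13.95
position: [0.4983, -0.1027, 0.122]
tool_rot: [-2.332, 0.056, -0.024]
ft_force: [-0.6, 0.4, -1.1]
grip_width: 0.178
grip_force: 45.0
```

Request:
apply_moves --dp '[[0, 0, 0], [0, 0, 0], [0, 0, 0], [0, 0, 0], [0, 0, 0]]' --twist '[[0, 0, 0], [0, 0, 0], [0, 0, 0], [0, 0, 0], [0, 0, 0]]' --fingers '[1, 1, 1, 1, 1]'

```text
time: 14.45
position: [0.4982, -0.1028, 0.1219]
tool_rot: [-2.331, 0.056, -0.024]
ft_force: [-0.1, -0.6, -0.4]
grip_width: 0.179
grip_force: 45.0
```

Request:
apply_moves --dp '[[0, 0, 0], [0, 0, 0], [0, 0, 0], [0, 0, 0], [0, 0, 0], [0, 0, 0], [0, 0, 0], [0, 0, 0], [0, 0, 0], [0, 0, 0]]' --twist '[[-0.05, 0, 0], [-0.09, 0, 0], [-0.1, 0, 0], [-0.1, 0, 0], [-0.1, 0, 0], [-0.1, 0, 0], [-0.1, 0, 0], [-0.1, 0, 0], [-0.05, 0, 0], [-0.02, 0, 0]]' --fingers '[1, 1, 1, 1, 1, 1, 1, 1, 1, 1]'

```text
time: 15.45
position: [0.4982, -0.1008, 0.1222]
tool_rot: [3.14, -0.071, 0.0]
ft_force: [-0.4, -0.6, -1.5]
grip_width: 0.182
grip_force: 45.0
```

```bash
python3 -c "
from h import *
st(); plan([.43,-.099,.122],-3,0,6)
im2=get_image('scene')
cv2.imwrite('pics/s4.png',cv2.cvtColor(cv2.resize(im2[110:230,180:340],(800,600)),cv2.COLOR_RGB2BGR))"
```

```text
15.45 [ 0.4982 -0.1008  0.1222] yaw -2.58 z [ 0.    -0.001 -1.   ] q [ 0.64  0.13 -0.52  1.91  0.07  1.12 -1.53] F [-0.4 -0.6 -1.5] grip 0.182 45.0
max 0.0114 dp [[-0.0114, 0.0002, 0.0], [-0.0114, 0.0002, 0.0], [-0.0114, 0.0002, 0.0], [-0.0114, 0.0003, 0.0], [-0.0114, 0.0003, 0.0], [-0.0114, 0.0003, 0.0]] twist [0.0002, -0.0, 0.0012]
```

View pics/s4.png

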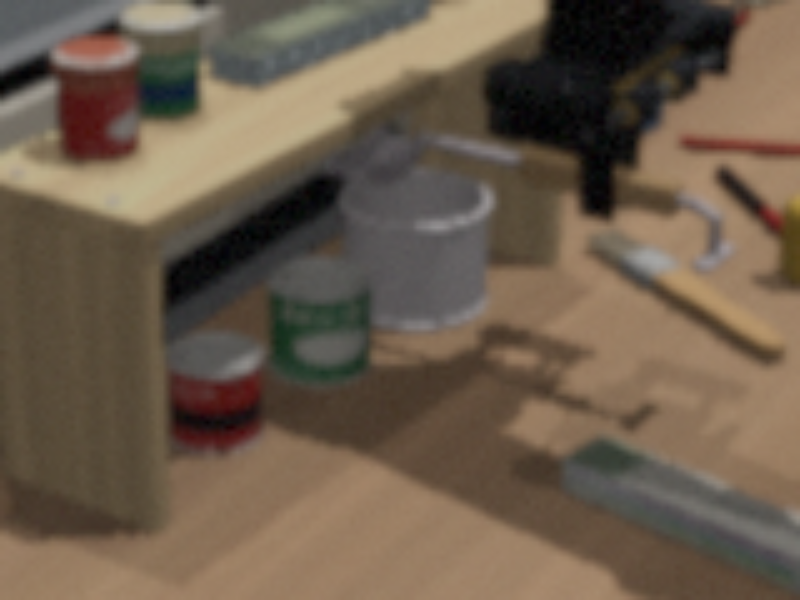

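The tin stands unmoved, shelf and pots are in place, and no stray ball is to be seen. I'll withdraw to the pose of the earlier picture and compare the tray numerically.

Request:
apply_moves --dp '[[-0.005, 0, 0], [-0.0115, 0.0005, 0], [-0.0135, 0.0005, 0], [-0.0135, 0, 0], [-0.0135, 0, 0], [-0.0085, 0, 0], [-0.003, 0, 0], [0, 0, 0], [0, 0, 0]]' --twist '[[0, 0, 0.001], [0, 0, 0.001], [0, 0, 0.001], [0, 0, 0.001], [0, 0, 0], [0, 0, 0], [0, 0, 0], [0, 0, 0], [0, 0, 0]]' --fingers '[1, 1, 1, 1, 1, 1, 1, 1, 1]'

```text
time: 16.4
position: [0.4302, -0.1006, 0.122]
tool_rot: [-3.14, 0.083, -0.001]
ft_force: [0.2, 0.6, -1.9]
grip_width: 0.179
grip_force: 45.0
```

```bash
python3 -c "
from h import *
st()
im=cv2.cvtColor(get_image('top'),cv2.COLOR_RGB2GRAY); old=cv2.resize(cv2.cvtColor(cv2.imread('pics/t2.png')[:300],cv2.COLOR_BGR2GRAY),(200,100))
np.save('now.npy',im)
print('old');print(old[48:66:1,114:140]);print('new');print(im[168:186,314:340]) 
print(proj('top',[.661,-.151,.003]),proj('top',[.62,-.165,.013]))"
```

```text
16.4 [ 0.4302 -0.1006  0.122 ] yaw -3.03 z [ 0.001  0.    -1.   ] q [ 0.69 -0.03 -0.51  2.05 -0.02  1.11 -1.44] F [ 0.2  0.6 -1.9] grip 0.179 45.0
old
[[ 85  83  81  86 140 221 178 167 187 104  67  94 156 140 142 142 144 143
  143 144 144 145 148 140  86  10]
 [ 84  84  99 130 122 107 137 198 230 152 140 142 160 159 145 144 131 128
  139 141 141 142 145 135  54  14]
 [ 81  81 126 200 173 135 110  97  94 140 185 170 155 170 157 178 164 171
  208 178 175 160 159 145  23  15]
 [ 77  82 150 237 224 200 179 164 142 111  98  93 110 124 142 182 185 205
  235 190 187 167 163 147   7  15]
 [ 78  89 164 233 224 225 231 230 209 172 144 143 115 114 104  98  84 124
  134 146 156 154 108  88   9  17]
 [ 78  89 163 231 223 223 227 227 229 227 212 212 184 183 165 104 109 169
  201 221 221 171  46  28  15  17]
 [ 76  87 162 231 223 223 227 226 227 228 230 232 234 232 198 108 122 186
  218 235 232  98  15  24  19  17]
 [117 122 172 230 223 225 227 226 226 226 228 229 231 217 105  93 126 189
  219 238 241 155  25  21  19  17]
 [166 168 196 229 223 225 227 226 226 227 228 228 229 219 106  95 110 174
  2
[... 2336 characters left out ...]
 88  96 100 103 106 107 100  90 128 207 226 217 204 206 230 222
  241 246 242 234 212 178  72  23]
 [ 83  83  84  82  83  89  98 100 101 104 108 100  94 119 122 145 193 214
  243 248 237 227 178  84   9  24]
 [ 85  85  84  84  84  83  81  81  95 121 106 105 116 132 118  89  83 146
  173 116  84 101 112  32  12  25]
 [ 89  88  87  87  86  86  84  84  98 135 110 100 107 101  96  74  75 121
  169 155 103 114 107  72  25  28]
 [ 93  91  93  92  91  91  90  90  86  91 129 106  82  84  86  85  76 115
  212 227 121 115 122 110  42  30]
 [ 93  93  93  92  93  92  93  94  93  92 107 130  99  84  86  87  82 138
  251 255 143 119 125 109  39  29]]
[337.04259432 176.59086601] [342.64432211 187.76019099]
```

The tray is now uniformly bright with no ball. I'll take the scoop back to its original spot along the same path.

```bash
python3 -c "
from h import *
a=plan([.415,.1,.125],3,0,8);a=plan([.40,.25,.13],20,0,8,a);a=plan([.446,.3195,.0655],52.7,0,8,a)"
```

```text
max 0.0251 dp [[-0.0032, -0.0249, -0.0004], [-0.0029, -0.025, -0.0004], [-0.0026, -0.025, -0.0004], [-0.0022, -0.025, -0.0004], [-0.0019, -0.0251, -0.0004], [-0.0016, -0.0251, -0.0004], [-0.0013, -0.0251, -0.0004], [-0.0009, -0.0251, -0.0004]] twist [-0.0, -0.0001, -0.0131]
max 0.0188 dp [[-0.0009, -0.0188, -0.0006], [-0.0002, -0.0188, -0.0006], [0.0005, -0.0188, -0.0006], [0.0012, -0.0188, -0.0006], [0.0019, -0.0187, -0.0006], [0.0026, -0.0187, -0.0006], [0.0033, -0.0186, -0.0006], [0.004, -0.0184, -0.0006]] twist [0.0, 0.0, -0.0371]
max 0.0103 dp [[0.0084, -0.0062, 0.0081], [0.0088, -0.0056, 0.0081], [0.0092, -0.0049, 0.0081], [0.0095, -0.0043, 0.0081], [0.0098, -0.0036, 0.0081], [0.01, -0.0029, 0.0081], [0.0102, -0.0022, 0.0081], [0.0103, -0.0014, 0.0081]] twist [0.0, 0.0, -0.0713]
```

Request:
apply_moves --dp '[[-0.003, -0.025, 0], [-0.003, -0.025, -0.0005], [-0.0025, -0.025, -0.0005], [-0.002, -0.025, -0.0005], [-0.002, -0.025, -0.0005], [-0.0015, -0.025, -0.0005], [-0.0015, -0.025, -0.0005], [-0.001, -0.025, -0.0005]]' --twist '[[0, 0, -0.013], [0, 0, -0.013], [0, 0, -0.013], [0, 0, -0.013], [0, 0, -0.013], [0, 0, -0.013], [0, 0, -0.013], [0, 0, -0.013]]' --fingers '[1, 1, 1, 1, 1, 1, 1, 1]'

```text
time: 17.25
position: [0.4149, 0.1012, 0.1255]
tool_rot: [-3.14, -0.082, -0.001]
ft_force: [0.6, 0.0, -1.2]
grip_width: 0.176
grip_force: 45.0
```

Request:
apply_moves --dp '[[-0.001, -0.019, -0.0005], [0, -0.019, -0.0005], [0.0005, -0.019, -0.0005], [0.001, -0.019, -0.0005], [0.002, -0.0185, -0.0005], [0.0025, -0.0185, -0.0005], [0.0035, -0.0185, -0.0005], [0.004, -0.0185, -0.0005]]' --twist '[[0, 0, -0.037], [0, 0, -0.037], [0, 0, -0.037], [0, 0, -0.037], [0, 0, -0.037], [0, 0, -0.037], [0, 0, -0.037], [0, 0, -0.037]]' --fingers '[1, 1, 1, 1, 1, 1, 1, 1]'

```text
time: 18.05
position: [0.3999, 0.2517, 0.1294]
tool_rot: [-3.093, -0.547, -0.0]
ft_force: [-0.3, -0.2, -1.0]
grip_width: 0.177
grip_force: 45.0
```

Request:
apply_moves --dp '[[0.0085, -0.006, 0.008], [0.009, -0.0055, 0.008], [0.009, -0.005, 0.008], [0.0095, -0.0045, 0.008], [0.01, -0.0035, 0.008], [0.01, -0.003, 0.008], [0.01, -0.002, 0.008], [0.0105, -0.0015, 0.008], [0, 0, 0], [0, 0, 0]]' --twist '[[0, 0, -0.071], [0, 0, -0.071], [0, 0, -0.071], [0, 0, -0.071], [0, 0, -0.071], [0, 0, -0.071], [0, 0, -0.071], [0, 0, -0.071], [0, 0, 0], [0, 0, 0]]' --fingers '[1, 1, 1, 1, 1, 1, 1, 1, 1, 1]'

```text
time: 19.05
position: [0.446, 0.3202, 0.065]
tool_rot: [-2.818, -1.387, 0.002]
ft_force: [0.8, -0.1, 0.1]
grip_width: 0.177
grip_force: 45.0
```

```bash
python3 -c "
from h import *
st(); plan([.446,.3195,.018],52.7,0,5)
im=cv2.cvtColor(get_image('top'),cv2.COLOR_RGB2GRAY)
old=cv2.imread('pics/top0.png',0)
u=np.s_[164:190,322:356]; d=im[u].astype(int)-old[u]; print(np.abs(d).max()); ys,xs=np.where(np.abs(d)>35); print(len(ys), xs.mean()+322 if len(xs) else 0, ys.mean()+164 if len(ys) else 0)
print(d[::2,::2])"
```

```text
19.05 [0.446  0.3202 0.065 ] yaw 52.43 z [-0.001  0.    -1.   ] q [ 0.14  0.4  -0.95  1.85  0.37  1.08 -1.61] F [ 0.8 -0.1  0.1] grip 0.177 45.0
max 0.0094 dp [[-0.0001, 0.0001, 0.0094], [-0.0001, 0.0001, 0.0094], [-0.0001, 0.0001, 0.0094], [-0.0001, 0.0001, 0.0094], [-0.0001, 0.0001, 0.0094]] twist [-0.0002, 0.0002, -0.0009]
38
1 352.0 173.0
[[ 18  21  21  22  24  26  25  25  25  25  23  18  16  17  16  18  17]
 [ 16  19  24  26  25  24  25  24  24  24  25  25  21  17  17  16  16]
 [ 19  14  27  25  24  24  25  24  23  25  25  26  24  23  15  16  15]
 [ 17  15  20  25  25  22  24  24  25  26  26  24  25  24  17  14  15]
 [ 13  16  15  15  26  24  24  24  25  25  25  25  19 -20  -4  31  16]
 [ 15  15  17  24  12  28  23  23  25  25  24  25  -1  -9   9  16  14]
 [ 15  16  16  16  17  17  32  26  23  25  25  25  21 -35 -22 -17  33]
 [ 14  15  16  17  18  16  29  13  33  32  32  26  26  29  28   5  26]
 [ 30  15  17  19  18  19  20  17  31  17  23  23  21  16  32  24  23]
 [ 28  16  17  18  19  21  20  21  21  19  23  24  25  23  24  26  25]
 [ 26  30  16  20  21  21  21  22  23  22  24  24  24  23  24  31  26]
 [ 28  28  34  21  19  20  22  23  23  22  23  23  25  24  32  28  27]
 [ 28  29  26  25  29  21  21  22  22  24  23  24  26  30  27  27  28]]
```

Request:
apply_moves --dp '[[0, 0, 0.01], [0, 0, 0.015], [0, 0, 0.012], [0, 0, 0.006], [0, 0, 0.003], [0, 0, 0.001], [0, 0, 0]]' --twist '[[0, 0, 0], [0, 0, 0], [0, 0, 0], [0, 0, 0], [0, 0, 0], [0, 0, 0], [0, 0, 0]]' --fingers '[1, 1, 1, 1, 1, 1, 1]'

```text
time: 19.8
position: [0.4466, 0.3199, 0.0184]
tool_rot: [-2.818, -1.388, -0.0]
ft_force: [0.3, 0.5, -0.2]
grip_width: 0.179
grip_force: 45.0
```

Request:
apply_moves --dp '[[0, 0, 0.001], [0, 0, 0.001], [0, 0, 0.0005], [0, 0, 0]]' --twist '[[0, 0, 0], [0, 0, 0], [0, 0, 0], [0, 0, 0]]' --fingers '[1, 1, 1, 1]'

```text
time: 20.2
position: [0.4465, 0.3196, 0.0158]
tool_rot: [2.818, 1.388, 0.0]
ft_force: [-0.4, -0.4, -0.2]
grip_width: 0.177
grip_force: 45.0
```

```bash
python3 -c "
from h import *
st(); p=plane('top',351,174,.013); print(p, np.hypot(p[0]-.661,p[1]+.151))"
```

```text
20.2 [0.4465 0.3196 0.0158] yaw 52.45 z [ 0. -0. -1.] q [ 0.1   0.47 -0.91  1.89  0.44  1.   -1.66] F [-0.4 -0.4 -0.2] grip 0.177 45.0
[ 0.66814668 -0.19098152  0.013     ] 0.040615226941261434
```

The remaining blob lies 40 mm from the tin's centre at ball height, which puts the ball in the tin against the inner wall. Releasing.

Request:
apply_moves --dp '[[0, 0, 0.0003], [0, 0, 0], [0, 0, 0], [0, 0, 0], [0, 0, 0], [0, 0, 0], [0, 0, 0], [0, 0, 0], [0, 0, 0], [0, 0, 0]]' --twist '[[0, 0, 0], [0, 0, 0], [0, 0, 0], [0, 0, 0], [0, 0, 0], [0, 0, 0], [0, 0, 0], [0, 0, 0], [0, 0, 0], [0, 0, 0]]' --fingers '[1, 1, 0.8, 0.78, 0.7, 0.6, 0.4, 0.2, 0, 0]' --newtons 5

```text
time: 21.2
position: [0.4465, 0.3196, 0.0155]
tool_rot: [2.818, 1.388, -0.0]
ft_force: [0.0, -0.6, 0.8]
grip_width: 0.669
grip_force: 0.0
```

Request:
apply_moves --dp '[[0, 0, 0], [0, 0, 0], [0, 0, -0.01], [0, 0, -0.02], [0, 0, -0.03], [0, 0, -0.03], [0, 0, -0.03], [0, 0, -0.03], [0, 0, 0], [0, 0, 0]]' --twist '[[0, 0, 0], [0, 0, 0], [0, 0, 0], [0, 0, 0], [0, 0, 0], [0, 0, 0], [0, 0, 0], [0, 0, 0], [0, 0, 0], [0, 0, 0]]' --fingers '[0, 0, 0, 0, 0, 0, 0, 0, 0, 0]'

```text
time: 22.2
position: [0.4468, 0.3198, 0.1665]
tool_rot: [2.818, 1.388, 0.003]
ft_force: [0.8, -0.3, 0.1]
grip_width: 0.999
grip_force: 0.0
```

```bash
python3 -c "
from h import *
st(); im=cv2.cvtColor(get_image('scene'),cv2.COLOR_RGB2GRAY); old=cv2.imread('pics/scene0.png',0)
for nm,u in dict(foot=np.s_[240:262,262:280],tray=np.s_[255:288,160:190],rod=np.s_[250:270,188:218],tin=np.s_[140:178,242:282],pots=np.s_[95:145,185:275]).items():
    d=im[u].astype(int)-old[u]; print(nm,(np.abs(d)>30).sum(),d.size,round(d.mean(),1))"
```

```text
22.2 [0.4468 0.3198 0.1665] yaw 52.45 z [ 0.002  0.    -1.   ] q [ 0.22  0.28 -1.02  1.75  0.25  1.25 -1.52] F [ 0.8 -0.3  0.1] grip 0.999 0.0
foot 98 396 -7.5
tray 417 990 -11.9
rod 481 600 -37.5
tin 721 1520 -27.2
pots 1672 4500 -24.2
```

```bash
python3 -c "
from h import *
a=plan([.447,.32,.28],52.4,0,4);a=plan([.49,-.1,.28],0,0,10,a);a=plan([.33,-.36,.28],0,0,9,a)"
```

```text
max 0.0287 dp [[0.0002, 0.0, -0.0287], [0.0002, 0.0, -0.0287], [0.0002, 0.0, -0.0287], [0.0002, 0.0, -0.0287]] twist [0.0001, 0.0001, 0.0002]
max 0.0422 dp [[-0.0307, 0.029, 0.0], [-0.0279, 0.0317, 0.0], [-0.0249, 0.0341, 0.0], [-0.0216, 0.0363, 0.0], [-0.0182, 0.0381, 0.0], [-0.0147, 0.0396, 0.0], [-0.011, 0.0408, 0.0], [-0.0072, 0.0416, 0.0], [-0.0034, 0.0421, 0.0], [0.0004, 0.0422, 0.0]] twist [0.0, -0.0, 0.0915]
max 0.0289 dp [[-0.0178, 0.0289, 0.0], [-0.0178, 0.0289, 0.0], [-0.0178, 0.0289, 0.0], [-0.0178, 0.0289, 0.0], [-0.0178, 0.0289, 0.0], [-0.0178, 0.0289, 0.0], [-0.0178, 0.0289, 0.0], [-0.0178, 0.0289, 0.0], [-0.0178, 0.0289, 0.0]] twist [0.0, 0.0, 0.0]
```

Request:
apply_moves --dp '[[0, 0, -0.0285], [0, 0, -0.0285], [0, 0, -0.0285], [0, 0, -0.0285]]' --twist '[[0, 0, 0], [0, 0, 0], [0, 0, 0], [0, 0, 0]]' --fingers '[0, 0, 0, 0]'

```text
time: 22.65
position: [0.4458, 0.3191, 0.2791]
tool_rot: [2.818, 1.389, -0.004]
ft_force: [-0.7, 0.7, 0.4]
grip_width: 0.998
grip_force: 0.0
```

Request:
apply_moves --dp '[[-0.0305, 0.029, 0], [-0.028, 0.0315, 0], [-0.025, 0.034, 0], [-0.0215, 0.0365, 0], [-0.018, 0.038, 0], [-0.0145, 0.0395, 0], [-0.011, 0.041, 0], [-0.007, 0.0415, 0], [-0.0035, 0.042, 0], [0, 0.042, 0]]' --twist '[[0, 0, 0.0915], [0, 0, 0.0915], [0, 0, 0.0915], [0, 0, 0.0915], [0, 0, 0.0915], [0, 0, 0.0915], [0, 0, 0.0915], [0, 0, 0.0915], [0, 0, 0.0915], [0, 0, 0.0915]]' --fingers '[0, 0, 0, 0, 0, 0, 0, 0, 0, 0]'

```text
time: 23.65
position: [0.4889, -0.1014, 0.2782]
tool_rot: [-3.141, 0.005, 0.004]
ft_force: [1.4, 0.2, -0.0]
grip_width: 1.0
grip_force: 0.0
```

Request:
apply_moves --dp '[[-0.018, 0.029, 0], [-0.018, 0.029, 0], [-0.018, 0.029, 0], [-0.018, 0.029, 0], [-0.018, 0.029, 0], [-0.018, 0.029, 0], [-0.018, 0.029, 0], [-0.018, 0.029, 0], [-0.018, 0.029, 0]]' --twist '[[0, 0, 0], [0, 0, 0], [0, 0, 0], [0, 0, 0], [0, 0, 0], [0, 0, 0], [0, 0, 0], [0, 0, 0], [0, 0, 0]]' --fingers '[0, 0, 0, 0, 0, 0, 0, 0, 0]'

```text
time: 24.55
position: [0.3263, -0.3613, 0.278]
tool_rot: [-3.14, -0.001, 0.003]
ft_force: [-0.4, -0.2, -0.0]
grip_width: 0.994
grip_force: 0.0
```

```bash
python3 -c "
from h import *
st(); 
for c,b in dict(scene=dict(foot=np.s_[240:262,262:280],tray=np.s_[255:288,160:190],ball=np.s_[260:270,168:180],rod=np.s_[250:270,188:218],tin=np.s_[140:178,242:282],pots=np.s_[85:145,185:275]),top=dict(scoop=np.s_[180:255,115:200],tin=np.s_[160:195,318:362],board=np.s_[95:165,215:400],smalltins=np.s_[150:185,250:316])).items():
    im=cv2.cvtColor(get_image(c),cv2.COLOR_RGB2GRAY); old=cv2.imread(f'pics/{c}0.png',0)
    for nm,u in b.items():
        d=im[u].astype(int)-old[u]; m=np.abs(d)>30; yy,xx=np.where(m)
        print(c,nm,m.sum(),d.size,round(d.mean(),1),(xx.mean()+u[1].start,yy.mean()+u[0].start) if m.any() else '')"
```

```text
24.55 [ 0.3263 -0.3613  0.278 ] yaw 0.03 z [-0.002  0.002 -1.   ] q [ 1.09 -0.04 -0.3   1.74 -0.01  1.44 -0.78] F [-0.4 -0.2 -0. ] grip 0.994 0.0
scene foot 0 396 1.8 
scene tray 58 990 6.3 (np.float64(173.68965517241378), np.float64(273.41379310344826))
scene ball 1 120 6.8 (np.float64(179.0), np.float64(265.0))
scene rod 0 600 1.9 
scene tin 0 1520 1.6 
scene pots 0 5400 1.8 
top scoop 93 6375 5.3 (np.float64(142.16129032258064), np.float64(205.4731182795699))
top tin 14 1540 3.4 (np.float64(348.64285714285717), np.float64(175.14285714285714))
top board 0 12950 3.3 
top smalltins 0 2310 3.9
```

Everything matches the first pictures, except that the ball has left the tray and a blob has appeared in the tin. The scoop is level in its old place. Handing in.

```bash
python3 -c "
from bench import ctrl
print(ctrl.close_job())"
```

```text
the job is handed in; nothing more can be done
None
```

The job is handed in at about 25 s: by image comparison the ball is in the tin, the tin, shelf and pots have not moved, and the scoop is back level at its starting place, clear of the shelf.

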